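Lay the trunnion in its bracket the right way round and lock it

TASK

Lay the loose steel trunnion into the open two-saddle bracket, threaded hole up, fully down in both saddles, setting it in rather than dropping it. Its two round journals look alike but one is slightly thinner and belongs in the narrower saddle, so feel which is which and turn the trunnion round if needed. Then swing the keeper bar over the block until it meets its stop pin, let go, and leave the other things on the bench where they are.

Things in the scene. Friction and masses are not known exactly. Their poses are not given: they have to be found in the camera images.
- trunnion: Loose plain steel trunnion, 0.5 to 0.75 kg, lying on the bench at any yaw: a square block 40 mm (x) by 36 mm (y) by 40 mm high, with a round journal sticking 28 mm out of each y face (92 mm long over all). The dark disc in its top is the threaded hole. Origin: centre of the block's underside; y along the journals, z up.
- trunnion_mid (a point): Centre of the trunnion's block, on the journals' axis, 20 mm above the block's underside. One journal is 30 mm in diameter, the other 25 mm, each the same over its whole length; which of them lies towards +y is not told here: feel it, for instance by closing the fingers on each in turn.
- bracket: Fixed grey bracket: base plate 175 mm (x from -115 to +60) by 110 mm (y), 12 mm thick; two upright cheeks 70 mm wide (x), 20 mm thick, centred at y = -30.5 and +30.5 mm, 41 mm apart inside, tops 56 mm above the bench, each with an upright slot (saddle) in its top centred on x = 0. Origin: on the bench midway between the saddles; y along the saddles' line, z up.
- wide_saddle (a point): Centre of the floor of the wide saddle, in the cheek at the bracket's -y: slot 32 mm wide, floor 32 mm above the bench. With the trunnion home, its axis is level along the bracket's y at 47 mm height, block underside at 27 mm, block top at 67 mm.
- narrow_saddle (a point): Centre of the floor of the narrow saddle, in the cheek at the bracket's +y: slot 27 mm wide, floor 34.5 mm above the bench. It takes only the thin journal; the thick one stays up on top of it, some 15 mm too high.
- keeper (a joint): Keeper bar, flat steel 135 x 20 x 8 mm, 70 to 78 mm above the bench, on an upright pivot at the bracket's -x side. rad: 0 = fully open, pointing 110 degrees (anticlockwise) from the bracket's +x; grows clockwise seen from above; 1.92 = closed on the stop pin, along +x over the block. Stays where left (0.12 N m friction).
- keeper_peg (a point): Top centre of the upright round grip peg near the keeper's free end, 16 mm in diameter, 36 mm tall, standing on the bar, so from 78 to 114 mm above the bench; 115 mm from the pivot.
- keeper_pivot (a point): Point on the keeper's pivot axis at the bar's top, 78 mm above the bench, at x = -75 mm, y = 0 in the bracket's frame.
- hammer: Bystander: hammer lying on the bench. Leave alone.
- bin: Bystander: open red plastic bin, 120 by 160 mm, 60 mm high; origin under its centre. Leave alone.
- tin: Bystander: tin, 80 mm in diameter, 100 mm tall; origin under its centre. Leave alone.
- flatbar: Bystander: flat steel bar, 220 by 35 by 10 mm, lying on the bench; origin under its centre. Leave alone.
Not all that is in view belongs to the job. Of the things that look like the trunnion, the largest one is meant.

How it is judged:
By the outcome, as a careful person would: the job done as asked, in the order asked, and still so for the second after the job is handed in, with the robot touching nothing.
It also fails if it takes over 72 s, if anything falls off the work surface, if the arm or the gripper's body presses on something with over 40 N, if the wrist force passes 120 N, or if a joint passes its speed limit or range.

ROBOT

A 6-joint arm with a two-finger parallel gripper is mounted at the origin on the work surface. World frame = base frame: x ahead of the robot, y to its left, z up, the work surface at z = 0. Lengths are in m, angles in rad, forces in N, time in s.
With the tool pointing down it reaches from about 0.35 to 0.85 m from the base axis. Payload 8.1 kg.
Tool frame: the origin (TCP) lies on the centre line of the jaws, within the pads' length; the fingertips stand 8 mm ahead of it and the grasp point (between the pads) lies 11 mm behind it (env.tip_reach is the distance from the TCP to the fingertips, in m); x points along the fingers, y is the direction in which the jaws open and shut, and the axes are right-handed (so a half turn about x gives the same grasp; the last joint's range is limited). The gripper opens to 85 mm and grips with 20 to 120 N. Pads are 22 mm wide; open, the fingers measure 114 mm over their backs; the gripper's body (76 mm by 85 mm) begins 54 mm behind the grasp point. The pads swing forward as they close: fully open they stand 13 mm farther back than shut.
Start: joints at [1.077, 0.13, 1.488, -0, 1.523, -0.085], TCP at [0.238, 0.551, 0.239] pointing down, gripper open.
Joint ranges: [-2.96, 2.96], [-0.89, 2.26], [0.02, 2.5], [-1.34, 4.48], [0, 2.73], [-2.66, 2.66]. Speed limits (rad/s): [2.39, 2.39, 2.79, 3.14, 3.14, 3.14].

INTERFACE

Orientations are given as a rotation vector (axis times angle).
In Python, from bench import env gives the robot as it stands. The module is installed in compiled form; this text tells all that it offers.
- The arm moves only by the shell command python3 -m pendant 'ROWS' [OPENING]. ROWS is JSON, a list of rows, each a list of 2 entries, a list of its own where there are three numbers: the shift along the tool's x, y, z in units of 40 mm (1.0 is 40 mm), then the turn about the tool's x in units of 6 degrees (1.0 is 6 degrees). In form: [[[tx, ty, tz], spin], ...]. A call has exactly 10 rows; each row is the pose to reach, as a shift and turn from the pose commanded when the call began, along the tool's axes at that moment; what a row does not reach only later rows make up. A row lasts 1/12 s, in which the tool goes at most 41.7 mm and 7.16 degrees, less where a joint would pass 70% of its speed; a pose out of reach is approached as far as the arm can. A call with a gripper value outside its range is refused whole. OPENING is the closure, from -1 (fully open) to 1 (shut), so that 0 is half open, set as the call begins (- or left out, the last holds). The fingers move at their own pace and stop on an object; the grip force is fixed at half the most. Time passes only in rows, so rows that repeat a pose let the fingers close, or fill a call up. It gives the time, the measured TCP pose, the force and the opening at its end, in the units of the state.
- env.state(): the state, without advancing time (a new reading comes with each control period).
- env.grab_frame(name): name is "side" or "top" or "wrist"; returns (picture, depth): 480x640x3 uint8, red, green, blue; 480x640 float32, m along the optical axis (not along the pixel's ray), 0 where there is no reading.
- env.camera_params(name): a dict with "fov_y" (degrees; the focal length in pixels is half the picture's height over the tangent of half this angle, whatever the lens; pixels are square), "cx", "cy" (the principal point, pixels), "world_to_cam" (4x4, takes a point from world to camera coordinates); the wrist camera has in their place "mount" (4x4, takes a point from camera to tool coordinates, whose origin is the TCP and whose axes are the tool frame's). Camera axes: x right, y down, z forward; pixel columns grow to the right and rows downward; lengths in m; the calibration is good to about 2 mm. A picture is of the moment at which its call begins: read the wrist's pose just before it. camera_params takes no time and is no camera call.
- env.finish_job(): hands the job in, once; it reports no verdict.
The state is a dict: "time": time; "joint_pos": joint angles; "qd": joint speeds; "effort": joint torques, N m; "position": TCP position; "tcp_rot": TCP orientation; "force": force on the tool from outside, world axes, zero at the start; "wrist_torque": the same for the moment, N m; "width": finger opening in m.
Only numpy, scipy, OpenCV 4.12 (cv2) and the standard library are available. Lean on these libraries where they do the work, as an engineer would, in place of code of your own. Each camera call takes 0.05 s, during which the arm holds its last target. There are 200 camera calls.

## Working session

There is one attempt and no reset: what is moved stays moved. The work goes in short steps, Python scripts to look and compute and a shell command to move; the robot and the scene stay as the last step left them, time stands still between calls to the robot, and variables do not carry over. Pictures are saved under pics/ and viewed, about 8 in all and at most 12, crops included, and the job is handed in when it is done.

```bash
ls; mkdir -p pics; cat > h.py <<'E'
import numpy as np, cv2
from bench import env
from scipy.spatial.transform import Rotation as R
def K(p): 
    f=240/np.tan(np.radians(p["fov_y"])/2); return f,p["cx"],p["cy"]
def T_wc(name):
    p=env.camera_params(name)
    if "mount" in p:
        s=env.state(); T=np.eye(4); T[:3,:3]=R.from_rotvec(s["tcp_rot"]).as_matrix(); T[:3,3]=s["position"]
        return T@np.array(p["mount"]),p
    return np.linalg.inv(p["world_to_cam"]),p
def cloud(name):
    T,p=T_wc(name); im,d=env.grab_frame(name); f,cx,cy=K(p)
    v,u=np.mgrid[:480,:640]; P=np.stack([(u-cx)/f*d,(v-cy)/f*d,d],-1)
    W=P@T[:3,:3].T+T[:3,3]; W[d==0]=np.nan
    return im,d,W,T,p
def ray(T,p,u,v,z):
    f,cx,cy=K(p); r=T[:3,:3]@np.array([(u-cx)/f,(v-cy)/f,1]); return T[:3,3]+r*(z-T[2,3])/r[2]
E
python3 - <<'E'
from h import *
for n in("top","side","wrist"):
    im,d,W,T,p=cloud(n); cv2.imwrite(f"pics/{n}0.png",im[...,::-1]); np.savez(f"{n}0.npz",im=im,W=W,T=T)
    print(n,{k:(np.round(v,3).tolist() if not np.isscalar(v) else v) for k,v in p.items()},T[:3,3])
print(env.state())
E
```

```text
pics
top {'fov_y': 55.10749285516989, 'cx': 314.4334641008765, 'cy': 237.18013377018056, 'world_to_cam': [[-0.022, -1.0, -0.017, -0.027], [-0.991, 0.024, -0.13, 0.626], [0.13, 0.014, -0.991, 1.21], [0.0, 0.0, 0.0, 1.0]]} [ 0.46250427 -0.05911686  1.28077748]
side {'fov_y': 45.68342313891802, 'cx': 319.05362317892167, 'cy': 234.73376330176472, 'world_to_cam': [[0.96, -0.28, -0.007, -0.594], [-0.223, -0.75, -0.623, 0.139], [0.17, 0.599, -0.782, 1.278], [0.0, 0.0, 0.0, 1.0]]} [ 0.38449131 -0.8282852   1.08189722]
wrist {'fov_y': 65.83224105864105, 'cx': 327.70228117711514, 'cy': 234.8109169903132, 'mount': [[-0.001, -0.299, 0.954, -0.136], [1.0, -0.0, 0.001, -0.0], [-0.0, 0.954, 0.299, -0.076], [0.0, 0.0, 0.0, 1.0]]} [0.16882229 0.57998361 0.37391312]
{'time': 0.15, 'joint_pos': array([ 1.07659781e+00,  1.31043017e-01,  1.48900875e+00, -1.78159452e-05,
        1.52296899e+00, -8.54638902e-02]), 'qd': array([-1.13278935e-03,  1.68697286e-04, -4.12476433e-03,  1.19095561e-03,
        1.29002384e-03, -9.41585581e-05]), 'effort': array([ 1.51459331e-03, -5.70066547e+01, -5.01156843e+01, -1.62189536e-05,
        9.83596343e-03,  4.10372024e-06]), 'position': array([0.23830181, 0.5502172 , 0.23846352]), 'tcp_rot': array([ 0.31954617,  1.54730599, -0.32171633]), 'force': array([-0.45445485,  0.6152766 ,  0.21585645]), 'wrist_torque': array([0.05283468, 0.00055159, 0.01802036]), 'width': 0.08513186590473731}
```

View pics/top0.png

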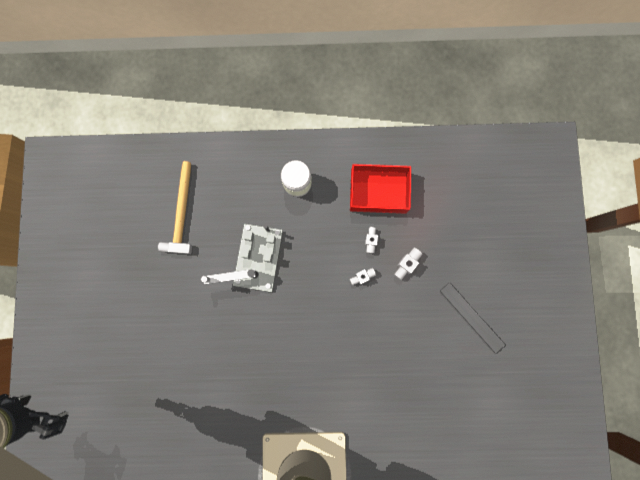

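View pics/side0.png

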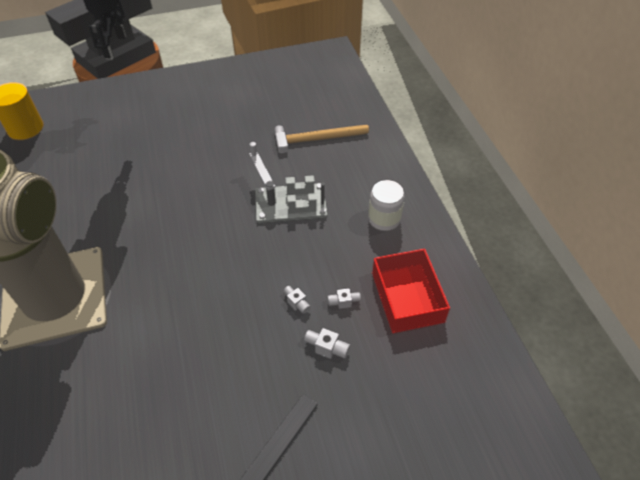

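Candidates in the top view are (372,239), (363,277) and (409,263). The one at (409,263) is clearly the largest. I'll confirm it in a crop and measure.

```bash
python3 - <<'E'
from h import *
z=np.load("top0.npz"); im,W,T=z["im"],z["W"],z["T"]; p=env.camera_params("top")
a=cv2.resize(im[215:300,190:290],None,fx=6,fy=6,interpolation=cv2.INTER_CUBIC)[:510,:400*2]
b=cv2.resize(im[215:300,340:440],None,fx=4,fy=4,interpolation=cv2.INTER_CUBIC)
c=np.zeros((510+340,600,3),np.uint8); c[:510]=a; c[510:,:400]=b
cv2.imwrite("pics/crop1.png",cv2.resize(c,(423,600))[...,::-1])
g=im.min(-1); 
m=((g>130)).astype(np.uint8); n,l,s,ce=cv2.connectedComponentsWithStats(m)
for i in range(1,n):
    if s[i,4]>60 and 200<s[i,0]<450 and 200<s[i,1]<320:
        ys,xs=np.where(l==i); w=W[ys,xs]; 
        r=cv2.minAreaRect(np.array([ray(T,p,x,y,.02)[:2]*1000 for x,y in zip(xs,ys)],np.float32))
        print(s[i],ce[i].round(1),r,np.nanpercentile(w[:,2],[5,50,95]).round(3),ray(T,p,*ce[i],.03).round(4))
# trunnion hole
sub=im[245:285,390:430].min(-1); 
for nm,(x0,x1,y0,y1) in dict(tr=(402,417,256,272)).items():
    q=im[y0:y1,x0:x1].min(-1); ys,xs=np.where(q<80); print(nm,len(xs),ray(T,p,xs.mean()+x0,ys.mean()+y0,.04))
# bracket heights
w=W[215:300,190:290].reshape(-1,3)
for lo,hi in((.006,.02),(.045,.062),(.066,.084),(.095,.12)):
    k=w[(w[:,2]>lo)&(w[:,2]<hi)]; r=cv2.minAreaRect((k[:,:2]*1000).astype(np.float32)); print(lo,len(k),np.median(k,0).round(4),r)
E
```

```text
[365 226  13  27 244] [370.7 239.6] ((619.0112915039062, -197.4813995361328), (33.02195358276367, 72.53583526611328), 87.70610809326172) [0.001 0.027 0.034] [ 0.616  -0.1955  0.03  ]
[394 247  28  33 425] [408.  262.7] ((549.1575927734375, -295.9739990234375), (43.875877380371094, 95.97748565673828), 43.13391876220703) [0.003 0.035 0.044] [ 0.5504 -0.2941  0.03  ]
[349 267  27  18 252] [362.4 275.9] ((517.8848266601562, -169.11383056640625), (33.941646575927734, 73.56336975097656), 25.038053512573242) [0.    0.027 0.034] [ 0.5177 -0.1694  0.03  ]
tr 23 [ 0.54233897 -0.30000709  0.04      ]
0.006 1948 [0.5662 0.1147 0.0128] ((580.6202392578125, 168.34878540039062), (277.92706298828125, 234.63192749023438), 88.57331848144531)
0.045 250 [0.596  0.1296 0.0563] ((588.0073852539062, 114.5926513671875), (81.60839080810547, 135.7767333984375), 79.80789184570312)
0.066 362 [0.5229 0.1769 0.0788] ((553.2174682617188, 144.0977325439453), (86.16545104980469, 219.77444458007812), 40.345123291015625)
0.095 43 [0.5154 0.238  0.1122] ((514.370849609375, 239.6667022705078), (13.166648864746094, 16.589454650878906), 1.994718074798584)
```

View pics/crop1.png

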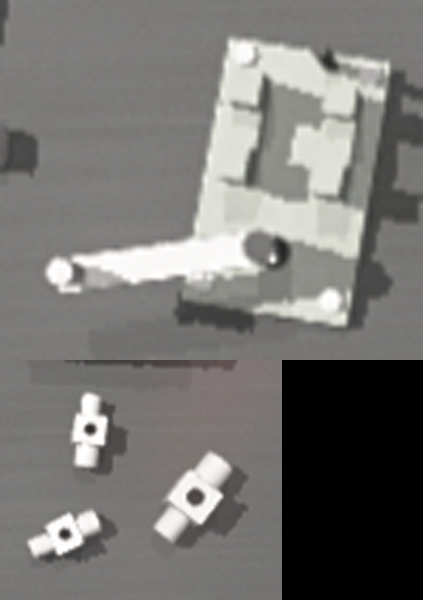

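The right-hand part at (409,263) is the trunnion: about 96 mm long, against about 73 mm for the other two, and its hole faces up. Next I'll write a helper that converts targets into move units.

```bash
cat >> h.py <<'E'
def go(x,y,z,jaw):
    """jaw: world angle (deg) of tool y, mod 360. prints shift/spin units"""
    s=env.state(); M=R.from_rotvec(s["tcp_rot"]).as_matrix(); d=M.T@(np.array([x,y,z])-s["position"])/.04
    now=np.degrees(np.arctan2(M[1,1],M[0,1])); out=[]
    for k in(0,180):
        t=(jaw+k-now+180)%360-180; t=-t # tool x down: +spin = clockwise from above
        out.append((k,round(t/6,2),"q6 would be about",round(s["joint_pos"][5],2)))
    print("shift",d.round(3),"jaw now",now.round(1),out,"M x axis",M[:,0].round(3),"pos",s["position"].round(4),"t",s["time"],"F",s["force"].round(1),"w",s["width"])
E
python3 -c "
from h import *
go(.545,-.297,.22,43.1)"
```

```text
shift [  0.483 -16.388  15.454] jaw now 66.6 [(0, np.float64(3.91), 'q6 would be about', np.float64(-0.09)), (180, np.float64(-26.09), 'q6 would be about', np.float64(-0.09))] M x axis [-0.001 -0.001 -1.   ] pos [0.2383 0.5502 0.2385] t 0.15 F [-0.5  0.6  0.2] w 0.08513186590473731
```

```bash
python3 -m pendant '[[[0,-0.4,0.35],0],[[0,-1.1,1.0],0],[[0,-1.8,1.7],1],[[0,-2.5,2.4],1.5],[[0,-3.3,3.1],2],[[0,-4,3.8],2.5],[[0,-4.7,4.4],3],[[0,-5.4,5.1],3.5],[[0,-6.1,5.8],3.9],[[0,-6.8,6.4],3.9]]' -1; python3 -c "
from h import *
go(.545,-.297,.22,43.1)"
```

```text
time: 0.98
position: [0.3656, 0.1973, 0.2392]
tcp_rot: [0.641, 1.474, -0.641]
force: [0.9, -0.0, -0.2]
width: 0.0853
shift [ 0.483 -5.152 12.094] jaw now 43.0 [(0, np.float64(-0.01), 'q6 would be about', np.float64(-0.38)), (180, np.float64(29.99), 'q6 would be about', np.float64(-0.38))] M x axis [ 0. -0. -1.] pos [0.3656 0.1973 0.2392] t 0.9833 F [ 0.9 -0.  -0.2] w 0.08529280745000697
```

```bash
python3 -m pendant '[[[0,-0.4,0.9],0],[[0,-0.8,1.8],0],[[0,-1.2,2.8],0],[[0,-1.6,3.7],0],[[0,-2,4.7],0],[[0,-2.4,5.6],0],[[0,-2.8,6.5],0],[[0.1,-3.2,7.5],0],[[0.2,-3.6,8.4],0],[[0.3,-4,9.3],0]]'; python3 -m pendant '[[[0.1,-0.4,0.9],0],[[0.3,-0.8,1.8],0],[[0.8,-1.1,2.6],0],[[1.2,-1.2,2.8],0],[[1.2,-1.2,2.8],0],[[1.2,-1.2,2.8],0],[[1.2,-1.2,2.8],0],[[1.2,-1.2,2.8],0],[[1.2,-1.2,2.8],0],[[1.2,-1.2,2.8],0]]'; python3 - <<'E'
from h import *
im,d,W,T,p=cloud("wrist"); cv2.imwrite("pics/w1.png",im[...,::-1]); np.savez("w1.npz",im=im,W=W,T=T)
m=(W[...,2]>.037)&(W[...,2]<.048)&(np.hypot(W[...,0]-.545,W[...,1]+.297)<.06)
k=W[m]; print("block top",len(k),np.median(k,0),cv2.minAreaRect((k[:,:2]*1000).astype(np.float32)))
m=(W[...,2]>.010)&(W[...,2]<.037)&(np.hypot(W[...,0]-.545,W[...,1]+.297)<.07)
k=W[m]; print("all",len(k),cv2.minAreaRect((k[:,:2]*1000).astype(np.float32)), k[:,2].max())
go(.545,-.297,.22,43.1)
E
```

```text
time: 1.82
position: [0.5033, -0.1839, 0.2269]
tcp_rot: [0.639, 1.475, -0.639]
force: [0.6, 0.2, 0.2]
width: 0.0854
time: 2.65
position: [0.5454, -0.2955, 0.1809]
tcp_rot: [0.637, 1.473, -0.638]
force: [0.2, -0.1, -1.1]
width: 0.0853
block top 2338 [ 0.54837124 -0.29379228  0.04089394] ((555.35595703125, -299.5808410644531), (40.140506744384766, 52.86097717285156), 50.430660247802734)
all 2371 ((549.3274536132812, -294.2651672363281), (39.50129699707031, 92.38042449951172), 50.41609573364258) 0.036976806190201716
shift [-0.985 -0.029  0.023] jaw now 43.2 [(0, np.float64(0.02), 'q6 would be about', np.float64(-1.33)), (180, np.float64(-29.98), 'q6 would be about', np.float64(-1.33))] M x axis [ 0.002 -0.001 -1.   ] pos [ 0.5453 -0.2956  0.1806] t 2.7 F [ 0.3  0.6 -0.3] w 0.08585157575627728
```

View pics/w1.png

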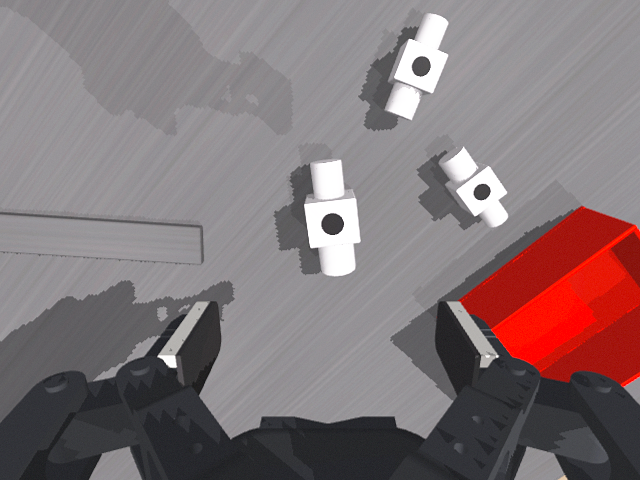

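The wrist view shows the target trunnion at (332,224), hole up, with its axis about 6° off the tool's z. The other two parts, at (420,66) and (482,192), are smaller.

```bash
python3 - <<'E'
from h import *
z=np.load("w1.npz"); im,W,T=z["im"],z["W"],z["T"]; p=env.camera_params("wrist")
q=im[200:250,300:365].min(-1)<90; n,l,s,c=cv2.connectedComponentsWithStats(q.astype(np.uint8))
for i in range(1,n):
    if s[i,4]>100 and s[i,2]<35: h=ray(T,p,c[i][0]+300,c[i][1]+200,.04); print(s[i],h)
g=im.min(-1)>190; n,l,s,c=cv2.connectedComponentsWithStats(g.astype(np.uint8)); i=l[240,318]
for v in range(164,278,6):
    xs=np.where(l[v]==i)[0]; 
    if len(xs): print(v,xs.min(),xs.max(),len(xs))
ax=np.radians(50.4-90); a=np.array([np.cos(ax),np.sin(ax)])
for sg in(1,-1): 
    t=h[:2]+sg*.032*a; print(sg,t); go(*t,.014,50.4)
E
```

```text
[  0   0   7  33 130] [ 0.52773781 -0.30474608  0.04      ]
[ 22  14  22  21 359] [ 0.54971722 -0.29466885  0.04      ]
194 353 353 1
200 333 355 23
206 304 356 53
212 305 357 53
218 306 357 33
224 307 358 29
230 308 359 33
236 309 359 51
242 309 359 51
248 321 353 33
254 322 354 33
260 322 354 33
266 323 355 33
272 324 350 27
1 [ 0.57437364 -0.31506642]
shift [4.167 0.194 0.846] jaw now 43.2 [(0, np.float64(-1.19), 'q6 would be about', np.float64(-1.33)), (180, np.float64(28.81), 'q6 would be about', np.float64(-1.33))] M x axis [ 0.002 -0.001 -1.   ] pos [ 0.5453 -0.2956  0.1806] t 2.7 F [ 0.3  0.6 -0.3] w 0.08585157575627728
-1 [ 0.52506079 -0.27427128]
shift [ 4.164 -0.006 -0.741] jaw now 43.2 [(0, np.float64(-1.19), 'q6 would be about', np.float64(-1.33)), (180, np.float64(28.81), 'q6 would be about', np.float64(-1.33))] M x axis [ 0.002 -0.001 -1.   ] pos [ 0.5453 -0.2956  0.1806] t 2.7 F [ 0.3  0.6 -0.3] w 0.08585157575627728
```

```bash
python3 -m pendant '[[[0.5,0.1,0.4],-0.6],[[1,0.2,0.85],-1.2],[[1.6,0.2,0.85],-1.2],[[2.3,0.2,0.85],-1.2],[[3,0.2,0.85],-1.2],[[3.6,0.2,0.85],-1.2],[[3.9,0.2,0.85],-1.2],[[4.05,0.2,0.85],-1.2],[[4.15,0.2,0.85],-1.2],[[4.15,0.2,0.85],-1.2]]'; python3 -m pendant '[[[0,0,0],0],[[0,0,0],0],[[0,0,0],0],[[0,0,0],0],[[0,0,0],0],[[0,0,0],0],[[0,0,0],0],[[0,0,0],0],[[0,0,0],0],[[0,0,0],0]]' 1;python3 -c "
from h import *
go(.5744,-.3151,.014,50.4)"
```

```text
time: 3.53
position: [0.5744, -0.3156, 0.014]
tcp_rot: [0.541, 1.501, -0.541]
force: [-0.2, 0.2, 0.9]
width: 0.0849
time: 4.37
position: [0.5745, -0.3156, 0.0143]
tcp_rot: [0.541, 1.501, -0.541]
force: [-1.0, 1.0, 5.2]
width: 0.028
shift [ 0.008  0.009 -0.01 ] jaw now 50.4 [(0, np.float64(-0.0), 'q6 would be about', np.float64(-1.46)), (180, np.float64(30.0), 'q6 would be about', np.float64(-1.46))] M x axis [ 0.001 -0.001 -1.   ] pos [ 0.5745 -0.3156  0.0143] t 4.3667 F [-1.   1.   5.2] w 0.02801625950294146
```

28.0 mm lies between the two diameters. I'll open, feel the other journal and compare.

```bash
python3 -m pendant '[[[0,0,0],0],[[0,0,0],0],[[0,0,0],0],[[0,0,0],0],[[0,0,0],0],[[0,0,0],0],[[0,0,0],0],[[0,0,0],0],[[0,0,0],0],[[0,0,0],0]]' 1;  python3 -m pendant '[[[0,0,0],0],[[0,0,0],0],[[0,0,0],0],[[-0.2,0,0],0],[[-0.8,0,0],0],[[-1.3,0,-0.3],0],[[-1.3,0,-0.9],0],[[-1.3,0,-1.4],0],[[-1,0,-1.6],0],[[-0.4,0,-1.6],0]]' -1;  python3 -m pendant '[[[0.3,0,0],0],[[0.4,0,0],0],[[0.4,0,0],0],[[0.4,0,0],0],[[0.4,0,0],0],[[0.4,0,0],0],[[0.4,0,0],0],[[0.4,0,0],0],[[0.4,0,0],0],[[0.4,0,0],0]]' - ; python3 -m pendant '[[[0,0,0],0],[[0,0,0],0],[[0,0,0],0],[[0,0,0],0],[[0,0,0],0],[[0,0,0],0],[[0,0,0],0],[[0,0,0],0],[[0,0,0],0],[[0,0,0],0]]' 1; python3 -m pendant '[[[0,0,0],0],[[0,0,0],0],[[0,0,0],0],[[0,0,0],0],[[0,0,0],0],[[0,0,0],0],[[0,0,0],0],[[0,0,0],0],[[0,0,0],0],[[0,0,0],0]]' 1
```

```text
time: 5.2
position: [0.5745, -0.3156, 0.0143]
tcp_rot: [0.541, 1.501, -0.541]
force: [-0.7, 0.9, 6.2]
width: 0.028
time: 6.03
position: [0.5259, -0.275, 0.033]
tcp_rot: [0.539, 1.497, -0.541]
force: [0.6, -0.4, 0.0]
width: 0.0851
time: 6.87
position: [0.5247, -0.2746, 0.0135]
tcp_rot: [0.541, 1.502, -0.541]
force: [-0.2, 0.3, -0.3]
width: 0.0857
time: 7.7
position: [0.5246, -0.2745, 0.0135]
tcp_rot: [0.541, 1.502, -0.541]
force: [-2.1, 2.5, 5.9]
width: 0.0229
time: 8.53
position: [0.5246, -0.2745, 0.0135]
tcp_rot: [0.541, 1.502, -0.541]
force: [-2.3, 2.2, 5.2]
width: 0.0233
```

The readings are 28.0 mm for the far journal (world direction -39.6°) and 23.1 mm for the near one. So the far journal is thick, and the thin one points at 140.4°. The bracket's +y is near 80°, so with this same jaw heading a turn of about -60° places it correctly. Next I'll open, slide along to the block and grip.

```bash
python3 -m pendant '[[[0,0,0],0],[[0,0,0],0],[[0,0,0],0],[[0,0,0],0],[[0,0,0.2],0],[[-0.1,0,0.5],0],[[-0.1,0,0.8],0],[[-0.1,0,0.8],0],[[-0.1,0,0.8],0],[[-0.1,0,0.8],0]]' -1; python3 -m pendant '[[[0,0,0],0],[[0,0,0],0],[[0,0,0],0],[[0,0,0],0],[[0,0,0],0],[[0,0,0],0],[[0,0,0],0],[[0,0,0],0],[[0,0,0],0],[[0,0,0],0]]' 1;  python3 -m pendant '[[[0,0,0],0],[[-0.1,0,0],0],[[-0.3,0,0],0],[[-0.7,0,0],0],[[-1.2,0,0],0],[[-2,0,0],0],[[-3,0,0],0],[[-4,0,0],0],[[-4.5,0,0],0],[[-4.7,0,0],0]]'; python3 - <<'E'
from h import *
go(.5,.08,.2,-10)
im,d,W,T,p=cloud("wrist"); cv2.imwrite("pics/w2.png",im[...,::-1]); 
E
```

```text
time: 9.37
position: [0.5488, -0.2948, 0.0168]
tcp_rot: [0.541, 1.503, -0.541]
force: [0.4, 0.1, -0.2]
width: 0.0856
time: 10.2
position: [0.5493, -0.2949, 0.0175]
tcp_rot: [0.541, 1.502, -0.541]
force: [-0.3, 2.3, 4.4]
width: 0.0392
time: 11.03
position: [0.551, -0.2964, 0.211]
tcp_rot: [0.539, 1.495, -0.542]
force: [0.5, -1.1, -4.7]
width: 0.039
shift [ 0.226  6.433 -6.985] jaw now 50.4 [(0, np.float64(10.06), 'q6 would be about', np.float64(-1.45)), (180, np.float64(-19.94), 'q6 would be about', np.float64(-1.45))] M x axis [ 0.006 -0.004 -1.   ] pos [ 0.551  -0.2964  0.211 ] t 11.0333 F [ 0.5 -1.1 -4.7] w 0.039000617425520044
```

View pics/w2.png

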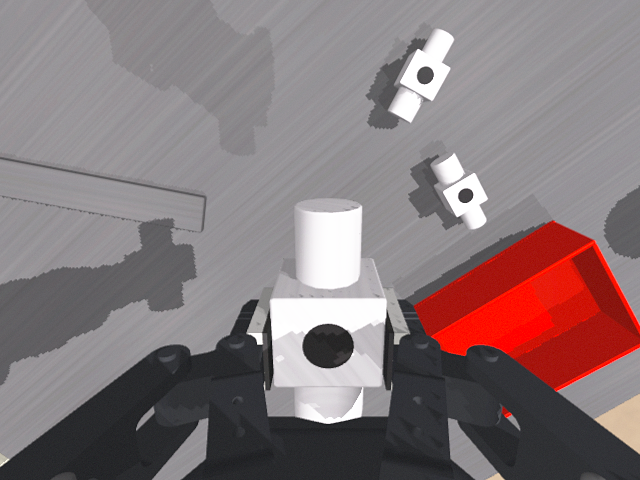

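The grip is square and level: the block is centred at (328,346) with its hole up, and both journals are clear. Next I'll carry it to a look-pose just to the bracket's -y side.

```bash
python3 -m pendant '[[[0,0.2,-0.2],0.5],[[0,0.6,-0.5],1.5],[[0,1.2,-1],2.5],[[0,1.9,-1.5],3.5],[[0,2.6,-2],4.5],[[0,3.3,-2.6],5.5],[[0,4,-3.1],6.5],[[0,4.7,-3.7],7.5],[[0,5.2,-4.3],8.5],[[0,5.6,-4.8],9.5]]';  python3 -m pendant '[[[0,0,-0.4],0.5],[[0,0,-0.6],0.6],[[0,0,-0.6],0.6],[[0,0,-0.6],0.6],[[0,0,-0.6],0.6],[[0,0,-0.6],0.6],[[0,0,-0.6],0.6],[[0,0,-0.6],0.6],[[0,0,-0.6],0.6],[[0,0,-0.6],0.6]]'; python3 - <<'E'
from h import *
go(.58,.12,.2,-10)
im,d,W,T,p=cloud("wrist"); cv2.imwrite("pics/w3.png",im[...,::-1]); np.savez("w3.npz",im=im,W=W,T=T)
E
```

```text
time: 11.92
position: [0.5421, 0.0026, 0.2019]
tcp_rot: [1.295, 1.154, -1.3]
force: [0.7, -0.3, -5.4]
width: 0.0391
time: 12.75
position: [0.547, 0.0235, 0.2054]
tcp_rot: [1.34, 1.119, -1.34]
force: [0.2, -0.1, -4.6]
width: 0.039
shift [ 0.134  0.383 -2.52 ] jaw now -10.2 [(0, np.float64(-0.04), 'q6 would be about', np.float64(0.13)), (180, np.float64(29.96), 'q6 would be about', np.float64(0.13))] M x axis [ 0.  0. -1.] pos [0.547  0.0235 0.2054] t 12.75 F [ 0.2 -0.1 -4.6] w 0.039002578129260466
```

View pics/w3.png

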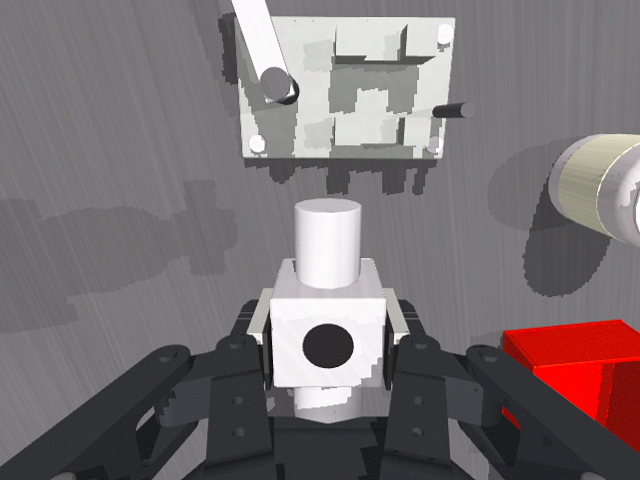

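The bracket is in full view: plate corners near (243,157), (442,158) and (455,17), pivot head at (275,83), stop pin top at (460,110). I'll measure its pose now.

```bash
python3 - <<'E'
from h import *
z=np.load("w3.npz"); im,W,T=z["im"],z["W"],z["T"]; p=env.camera_params("wrist")
# near edge of plate by brightness drop per column
g=im.min(-1).astype(float)
pts=[]
for u in range(255,432,6):
    col=np.diff(cv2.GaussianBlur(g,(1,5),0)[148:168,u]); v=148+np.argmin(col)+.5; pts.append((u,v))
pts=np.array(pts); Pn=np.array([ray(T,p,u,v,.010)[:2] for u,v in pts])
vx,vy,x0,y0=cv2.fitLine((Pn*1000).astype(np.float32),cv2.DIST_HUBER,0,.01,.01).ravel(); 
print("near edge",np.median(pts[:,1]),np.degrees(np.arctan2(vy,vx)),x0,y0)
for c in((243,157),(442,158),(455,17)): print("corner",c,ray(T,p,*c,.012).round(4))
A=W[5:165,215:470].reshape(-1,3)
for lo,hi in((.009,.016),(.053,.059),(.075,.081)):
    k=A[(A[:,2]>lo)&(A[:,2]<hi)]; print(lo,len(k),np.median(k[:,2]),cv2.minAreaRect((k[:,:2]*1000).astype(np.float32)))
k=W[(W[...,2]>.053)&(W[...,2]<.059)]; 
m=((W[...,2]>.053)&(W[...,2]<.059)); m[165:]=0; m[:,:215]=0;m[:,470:]=0
n,l,s,c=cv2.connectedComponentsWithStats(m.astype(np.uint8))
for i in range(1,n):
    if s[i,4]>40: q=W[l==i]; print("cheek",s[i],cv2.minAreaRect((q[:,:2]*1000).astype(np.float32)))
print("pivot head z",W[83,275],"pin",W[110,462],np.nanmax(W[100:118,435:470,2]))
print("held hole", W[346,328], "tool", None)
h=np.where((im[320:375,300:360].min(-1)<70)); u,v=h[1].mean()+300,h[0].mean()+320
s=env.state(); M=R.from_rotvec(s["tcp_rot"]).as_matrix(); print("hole tool frame",M.T@(ray(T,p,u,v,s["position"][2]+.0225)-s["position"]))
E
```

```text
near edge 157.5 -10.295061 565.009 64.54823
corner (243, 157) [0.4831 0.08   0.012 ]
corner (442, 158) [0.6538 0.0482 0.012 ]
corner (455, 17) [0.6734 0.1554 0.012 ]
0.009 19558 0.012852754192625437 ((577.930908203125, 117.70962524414062), (110.25679016113281, 175.3144073486328), 79.36717224121094)
0.053 3635 0.05687228021371993 ((592.22412109375, 114.85076141357422), (81.2347640991211, 128.57174682617188), 79.69389343261719)
0.075 2428 0.07882981599687205 ((572.5972290039062, 114.30081176757812), (52.9760627746582, 162.31968688964844), 56.072269439697266)
cheek [ 336   23   32   33 1031] ((586.7162475585938, 146.84201049804688), (20.059377670288086, 21.379497528076172), 79.48436737060547)
cheek [ 404   23   35   34 1076] ((634.3323974609375, 138.0810546875), (20.470149993896484, 22.11250114440918), 79.94396209716797)
cheek [335 117  26  28 721] ((574.3607788085938, 87.23774719238281), (19.315174102783203, 18.768856048583984), 79.96456909179688)
cheek [402 117  29  29 752] ((624.24365234375, 77.91576385498047), (19.959941864013672, 19.36897087097168), 79.39146423339844)
pivot head z [0.53173611 0.1258565  0.08296087] pin [0.64962797 0.08774931 0.08259037] 0.08476686147183427
held hole [0.54776136 0.02347272 0.22891109] tool None
hole tool frame [-0.02249992  0.0006947   0.00062491]
```

Two independent fits agree. The bracket origin is at about (0.6049, 0.1126) with yaw -10.5°. The cheek centres are consistent within 0.3 mm, and the plate measures 175.3 x 110.3 mm. I'll correct for the 0.7 mm camera offset seen on the held hole and move over it.

```bash
python3 -c "
from h import *
go(.6044,.1133,.10,-10.5)"
```

```text
shift [ 2.634  1.014 -2.461] jaw now -10.2 [(0, np.float64(0.04), 'q6 would be about', np.float64(0.13)), (180, np.float64(-29.96), 'q6 would be about', np.float64(0.13))] M x axis [ 0. -0. -1.] pos [0.547  0.0237 0.2054] t 12.8 F [-0.4 -0.7 -4.3] w 0.03903963415902498
```

```bash
python3 -m pendant '[[[0,0.2,-0.4],0],[[0,0.5,-1.2],0.04],[[0,0.8,-1.9],0.04],[[0,1.01,-2.3],0.04],[[0.4,1.01,-2.46],0.04],[[1,1.01,-2.46],0.04],[[1.7,1.01,-2.46],0.04],[[2.3,1.01,-2.46],0.04],[[2.63,1.01,-2.46],0.04],[[2.63,1.01,-2.46],0.04]]'; python3 -m pendant '[[[0,0,0],0],[[0,0,0],0],[[0,0,0],0],[[0,0,0],0],[[0,0,0],0],[[0,0,0],0],[[0,0,0],0],[[0,0,0],0],[[0,0,0],0],[[0,0,0],0]]';  python3 - <<'E'
from h import *
go(.6044,.1133,.0445,-10.5); im,d,W,T,p=cloud("wrist"); cv2.imwrite("pics/w4.png",im[...,::-1]); np.savez("w4.npz",im=im,W=W,T=T)
E
```

```text
time: 13.63
position: [0.6013, 0.1132, 0.0957]
tcp_rot: [1.338, 1.121, -1.349]
force: [-1.2, 0.0, -5.6]
width: 0.0387
time: 14.47
position: [0.6041, 0.1135, 0.1]
tcp_rot: [1.342, 1.117, -1.343]
force: [0.4, 0.3, -5.6]
width: 0.0395
shift [1.388 0.008 0.004] jaw now -10.5 [(0, np.float64(0.01), 'q6 would be about', np.float64(0.28)), (180, np.float64(-29.99), 'q6 would be about', np.float64(0.28))] M x axis [-0. -0. -1.] pos [0.6041 0.1135 0.1   ] t 14.4667 F [ 0.4  0.3 -5.6] w 0.03945647700851437
```

View pics/w4.png

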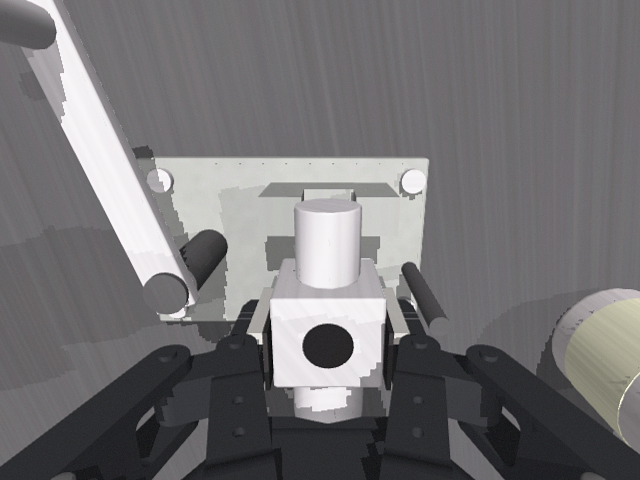

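The held trunnion is over the saddles. The narrow slot shows behind the thin journal at (330,195), and the stop pin at (440,325) is close to the right finger linkage. I'll check that clearance from the depth data.

```bash
python3 - <<'E'
from h import *
z=np.load("w4.npz"); W=z["W"]; s=env.state(); M=R.from_rotvec(s["tcp_rot"]).as_matrix(); L=(W-s["position"])@M
for lo,hi in((-.06,-.05),(-.05,-.04),(-.04,-.03),(-.03,-.02),(-.02,-.01),(-.01,.01)):
  k=L[(L[...,0]>lo)&(L[...,0]<hi)&(np.abs(L[...,1])<.1)&(L[...,2]>-.04)&(L[...,2]<.05)]*1000
  for sg in(1,-1):
    q=k[k[:,1]*sg>15]
    if len(q): print(lo,sg,len(q),"ymax",np.abs(q[:,1]).max().round(0),"z",np.percentile(q[:,2],[1,99]).round(0))
m=(np.abs(L[...,1]-.048)<.012)&(L[...,2]>.0)&(L[...,2]<.03)&(W[...,2]<.1); k=L[m]*1000
print(k[np.argsort(k[:,0])][:5].round(0), np.median(k,0))
E
```

```text
-0.06 1 4579 ymax 58.0 z [-16.  12.]
-0.06 -1 4553 ymax 57.0 z [-16.  12.]
-0.05 1 3789 ymax 54.0 z [-13.  11.]
-0.05 -1 3846 ymax 53.0 z [-13.  11.]
-0.04 1 1164 ymax 49.0 z [-13.  11.]
-0.04 -1 1148 ymax 48.0 z [-13.  11.]
-0.03 1 1993 ymax 34.0 z [-18.  17.]
-0.03 -1 1675 ymax 33.0 z [-18.  16.]
-0.02 1 564 ymax 34.0 z [-19.  -6.]
-0.02 -1 515 ymax 33.0 z [-19.  -6.]
-0.01 1 567 ymax 34.0 z [-19.  40.]
-0.01 -1 494 ymax 33.0 z [-19.  -6.]
[[15. 54. 20.]
 [16. 52. 18.]
 [16. 52. 14.]
 [16. 57. 18.]
 [16. 49. 15.]] [74.90867294 49.59217287 12.6780685 ]
```

The pin stands 85 mm high at tool y ≈ 50, z ≈ 10 to 20. With this low grip the spread linkage (|y| up to 49–54, |z| up to about 13) would meet its top. I'll set the trunnion back on free bench, regrip it 9 mm higher, and return.

```bash
python3 -m pendant '[[[-0.6,0,0],0],[[-1.2,0,0],0],[[-1.5,-0.2,0.5],0],[[-1.5,-0.5,1.3],0],[[-1.5,-0.8,2.2],0],[[-1.2,-0.94,3],0],[[-0.5,-0.94,3.06],0],[[0.3,-0.94,3.06],0],[[1,-0.94,3.06],0],[[1.4,-0.94,3.06],0]]'; python3 -m pendant '[[[0.1,0,0],0],[[0.3,0,0],0],[[0.45,0,0],0],[[0.55,0,0],0],[[0.6,0,0],0],[[0.62,0,0],0],[[0.64,0,0],0],[[0.65,0,0],0],[[0.65,0,0],0],[[0.65,0,0],0]]'; python3 -c "
from h import *
go(.545,0,.0265,-10.5)"
```

```text
time: 15.35
position: [0.5426, -0.0002, 0.0406]
tcp_rot: [1.341, 1.12, -1.346]
force: [-0.2, 0.1, -6.0]
width: 0.0392
time: 16.18
position: [0.5452, -0.0, 0.0184]
tcp_rot: [1.343, 1.117, -1.342]
force: [0.0, -0.2, -6.1]
width: 0.0392
shift [-0.202 -0.005  0.001] jaw now -10.5 [(0, np.float64(0.01), 'q6 would be about', np.float64(0.09)), (180, np.float64(-29.99), 'q6 would be about', np.float64(0.09))] M x axis [ 0.001 -0.    -1.   ] pos [ 0.5452 -0.      0.0184] t 16.1833 F [ 0.  -0.2 -6.1] w 0.0392079521760034
```

```bash
python3 -m pendant '[[[0.01,0,0],0],[[0.02,0,0],0],[[0.03,0,0],0],[[0.03,0,0],0],[[0.03,0,0],0],[[0.03,0,0],0],[[0.03,0,0],0],[[0.03,0,0],0],[[0.03,0,0],0],[[0.03,0,0],0]]'; python3 -m pendant '[[[0,0,0],0],[[0,0,0],0],[[0,0,0],0],[[0,0,0],0],[[0,0,0],0],[[-0.1,0,0],0],[[-0.2,0,0],0],[[-0.22,0,0],0],[[-0.22,0,0],0],[[-0.22,0,0],0]]' -0.4; python3 -m pendant '[[[0,0,0],0],[[0,0,0],0],[[0,0,0],0],[[0,0,0],0],[[0,0,0],0],[[0,0,0],0],[[0,0,0],0],[[0,0,0],0],[[0,0,0],0],[[0,0,0],0]]' 1; python3 -c "
from h import *
go(.6044,.1133,.11,-10.5)"
```

```text
time: 17.02
position: [0.5451, -0.0, 0.0174]
tcp_rot: [1.342, 1.117, -1.342]
force: [-4.8, 0.8, 5.0]
width: 0.0391
time: 17.85
position: [0.5452, -0.0, 0.026]
tcp_rot: [1.343, 1.117, -1.342]
force: [-0.1, 0.2, -0.0]
width: 0.0598
time: 18.68
position: [0.5453, -0.0, 0.0259]
tcp_rot: [1.343, 1.117, -1.342]
force: [1.6, -0.1, 2.5]
width: 0.0388
shift [-2.102  0.94  -3.055] jaw now -10.5 [(0, np.float64(0.01), 'q6 would be about', np.float64(0.09)), (180, np.float64(-29.99), 'q6 would be about', np.float64(0.09))] M x axis [ 0.001 -0.    -1.   ] pos [ 0.5453 -0.      0.0259] t 18.6833 F [ 1.6 -0.1  2.5] w 0.03877545461025371
```

```bash
python3 -m pendant '[[[-0.3,0,0],0],[[-1,0,0],0],[[-1.8,0,0],0],[[-2.5,0.1,-0.3],0],[[-2.7,0.4,-1.2],0],[[-2.7,0.7,-2.1],0],[[-2.7,0.9,-2.8],0],[[-2.6,0.94,-3.05],0],[[-2.4,0.94,-3.05],0],[[-2.1,0.94,-3.05],0]]'; python3 -m pendant '[[[0.2,0,0],0],[[0.3,0,0],0],[[0.3,0,0],0],[[0.3,0,0],0],[[0.3,0,0],0],[[0.3,0,0],0],[[0.3,0,0],0],[[0.3,0,0],0],[[0.3,0,0],0],[[0.3,0,0],0]]';  python3 -c "
from h import *
go(.6044,.1133,.053,-10.5)"
```

```text
time: 19.52
position: [0.6036, 0.1134, 0.1092]
tcp_rot: [1.34, 1.118, -1.342]
force: [0.1, -0.3, -5.8]
width: 0.0386
time: 20.35
position: [0.6042, 0.1132, 0.0979]
tcp_rot: [1.343, 1.117, -1.342]
force: [-0.1, -0.5, -6.0]
width: 0.0389
shift [ 1.123  0.005 -0.003] jaw now -10.5 [(0, np.float64(0.01), 'q6 would be about', np.float64(0.28)), (180, np.float64(-29.99), 'q6 would be about', np.float64(0.28))] M x axis [ 0.  0. -1.] pos [0.6042 0.1132 0.0979] t 20.35 F [-0.1 -0.5 -6. ] w 0.03885296910494061
```

```bash
python3 -m pendant '[[[0.1,0,0],0],[[0.2,0,0],0],[[0.3,0,0],0],[[0.38,0,0],0],[[0.44,0,0],0],[[0.48,0,0],0],[[0.52,0,0],0],[[0.56,0,0],0],[[0.6,0,0],0],[[0.64,0,0],0]]';  python3 -c "
from h import *
go(.6044,.1133,.053,-10.5)"
```

```text
time: 21.18
position: [0.6043, 0.1131, 0.0721]
tcp_rot: [1.343, 1.117, -1.342]
force: [0.5, -0.5, -4.0]
width: 0.039
shift [ 0.478  0.003 -0.005] jaw now -10.5 [(0, np.float64(0.01), 'q6 would be about', np.float64(0.28)), (180, np.float64(-29.99), 'q6 would be about', np.float64(0.28))] M x axis [ 0.  0. -1.] pos [0.6043 0.1131 0.0721] t 21.1833 F [ 0.5 -0.5 -4. ] w 0.03899717361405437
```

It has entered both slots freely; the force is still about the part's own weight. I'll keep lowering slowly.

```bash
python3 -m pendant '[[[0.04,0,0],0],[[0.08,0,0],0],[[0.13,0,0],0],[[0.18,0,0],0],[[0.23,0,0],0],[[0.27,0,0],0],[[0.31,0,0],0],[[0.34,0,0],0],[[0.37,0,0],0],[[0.39,0,0],0]]';  python3 -m pendant '[[[0.01,0,0],0],[[0.02,0,0],0],[[0.03,0,0],0],[[0.04,0,0],0],[[0.05,0,0],0],[[0.06,0,0],0],[[0.07,0,0],0],[[0.07,0,0],0],[[0.07,0,0],0],[[0.07,0,0],0]]'; python3 -c "
from h import *
go(.6044,.1133,.053,-10.5)"
```

```text
time: 22.02
position: [0.6041, 0.1131, 0.0563]
tcp_rot: [1.342, 1.117, -1.343]
force: [-1.1, 0.1, -5.4]
width: 0.0388
time: 22.85
position: [0.6041, 0.1131, 0.0537]
tcp_rot: [1.342, 1.117, -1.342]
force: [0.7, -0.5, -4.6]
width: 0.0392
shift [ 0.018  0.006 -0.005] jaw now -10.5 [(0, np.float64(0.01), 'q6 would be about', np.float64(0.28)), (180, np.float64(-29.99), 'q6 would be about', np.float64(0.28))] M x axis [ 0. -0. -1.] pos [0.6041 0.1131 0.0537] t 22.85 F [ 0.7 -0.5 -4.6] w 0.03916361062514814
```

```bash
python3 -m pendant '[[[0.01,0,0],0],[[0.015,0,0],0],[[0.02,0,0],0],[[0.025,0,0],0],[[0.03,0,0],0],[[0.035,0,0],0],[[0.04,0,0],0],[[0.04,0,0],0],[[0.04,0,0],0],[[0.04,0,0],0]]'; python3 -c "
from h import *
go(.6044,.1133,.053,-10.5)"
```

```text
time: 23.68
position: [0.6041, 0.1132, 0.0528]
tcp_rot: [1.342, 1.117, -1.342]
force: [-5.7, -1.1, 3.9]
width: 0.0388
shift [-0.005  0.006 -0.005] jaw now -10.5 [(0, np.float64(0.01), 'q6 would be about', np.float64(0.28)), (180, np.float64(-29.99), 'q6 would be about', np.float64(0.28))] M x axis [ 0. -0. -1.] pos [0.6041 0.1132 0.0528] t 23.6833 F [-5.7 -1.1  3.9] w 0.03879850561855976
```

The bearing force came up at the expected height (TCP 0.0528, home 0.053), so it is seated. I'll open a little, rise and look.

```bash
python3 -m pendant '[[[0,0,0],0],[[0,0,0],0],[[0,0,0],0],[[0,0,0],0],[[0,0,0],0],[[0,0,0],0],[[-0.1,0,0],0],[[-0.3,0,0],0],[[-0.6,0,0],0],[[-1,0,0],0]]' -0.3; python3 -m pendant '[[[-0.6,0,0.3],0],[[-1.3,0,0.9],0],[[-2,0,1.6],0],[[-2.4,0,2.2],0],[[-2.5,0,2.5],0],[[-2.5,0,2.5],0],[[-2.5,0,2.5],0],[[-2.5,0,2.5],0],[[-2.5,0,2.5],0],[[-2.5,0,2.5],0]]'; python3 - <<'E'
from h import *
im,d,W,T,p=cloud("wrist"); cv2.imwrite("pics/w5.png",im[...,::-1]); np.savez("w5.npz",im=im,W=W,T=T)
c=np.array([.6046,.1128]); m=(np.hypot(W[...,0]-c[0],W[...,1]-c[1])<.022)&(W[...,2]>.05); k=W[m]
A=np.c_[k[:,:2]-c,np.ones(len(k))]; print("block top",len(k),np.linalg.lstsq(A,k[:,2],rcond=None)[0],np.percentile(k[:,2],[5,50,95]))
k=W[(W[...,2]>.104)&(W[...,2]<.12)&(W[...,1]>.15)&(W[...,0]<.58)]; print("peg top",len(k),np.median(k,0) if len(k) else 0)
b=c+np.array([-.075*np.cos(np.radians(-10.5)),-.075*np.sin(np.radians(-10.5))]); print("pivot",b, "peg exp",b+.115*np.array([np.cos(np.radians(99.5)),np.sin(np.radians(99.5))]))
go(*b,.2,0)
E
```

```text
time: 24.52
position: [0.6035, 0.1131, 0.0925]
tcp_rot: [1.342, 1.118, -1.344]
force: [0.2, -0.8, -0.4]
width: 0.0553
time: 25.35
position: [0.5853, 0.0159, 0.1906]
tcp_rot: [1.34, 1.12, -1.343]
force: [-0.8, -0.3, 0.0]
width: 0.0555
block top 3684 [0.00746547 0.03034276 0.06734689] [0.06193626 0.06780069 0.0691116 ]
peg top 0 0
pivot [0.53085588 0.12646766] peg exp [0.51187541 0.23989051]
shift [-0.225 -1.842 -2.476] jaw now -10.4 [(0, np.float64(-1.73), 'q6 would be about', np.float64(0.12)), (180, np.float64(28.27), 'q6 would be about', np.float64(0.12))] M x axis [-0.002  0.    -1.   ] pos [0.5854 0.0158 0.1909] t 25.4 F [-0.6 -0.2  1.1] w 0.05541093448838506
```

View pics/w5.png

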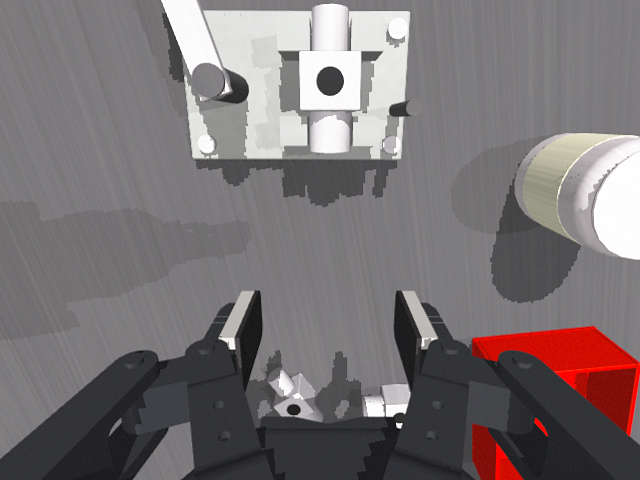

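The block top reads 0.0678 (the camera reads about 1 mm high), so home at 0.067. Both journals at (330,25) and (330,132) are down in their saddles. Next is the keeper: its peg is at about (0.513,0.240), and the arc geometry agrees.

```bash
python3 -m pendant '[[[0,-0.3,-0.5],-0.5],[[0,-0.7,-1.3],-1],[[0,-1.2,-2.2],-1.5],[[0,-1.7,-3.1],-2],[[0,-2.1,-4],-2.5],[[0,-2.5,-4.7],-3],[[0,-2.78,-5.18],-3.23],[[0,-2.78,-5.18],-3.23],[[0,-2.78,-5.18],-3.23],[[0,-2.78,-5.18],-3.23]]'; python3 - <<'E'
from h import *
im,d,W,T,p=cloud("top"); cv2.imwrite("pics/t6.png",im[...,::-1])
s=env.state(); go(.5135,.2398,.098,9)
E
```

```text
time: 26.23
position: [0.5141, 0.2386, 0.1917]
tcp_rot: [1.093, 1.279, -1.094]
force: [-0.8, -0.2, 0.9]
width: 0.0556
shift [ 2.344 -0.014 -0.046] jaw now 8.9 [(0, np.float64(-0.02), 'q6 would be about', np.float64(0.19)), (180, np.float64(29.98), 'q6 would be about', np.float64(0.19))] M x axis [-0.    -0.001 -1.   ] pos [0.5144 0.2381 0.1918] t 26.2833 F [ 0.4 -0.2  0.4] w 0.05529782432195786
```

```bash
python3 -m pendant '[[[0.4,0,0],0],[[0.9,0,0],0],[[1.4,0,0],0],[[1.8,0,-0.03],0],[[2.05,0,-0.03],0],[[2.2,0,-0.03],0],[[2.3,0,-0.03],0],[[2.34,0,-0.03],0],[[2.34,0,-0.03],0],[[2.34,0,-0.03],0]]'; python3 -m pendant '[[[0,0,0],0],[[0,0,0],0],[[0,0,0],0],[[0,0,0],0],[[0,0,0],0],[[0,0,0],0],[[0,0,0],0],[[0,0,0],0],[[0,0,0],0],[[0,0,0],0]]' 0.43; python3 - <<'E'
from h import *
im,d,W,T,p=cloud("wrist"); cv2.imwrite("pics/w6.png",im[...,::-1])
pv=np.array([.5309,.1265]); s=env.state(); go(.5135,.2398,.098,9)
M=R.from_rotvec(s["tcp_rot"]).as_matrix(); now=np.degrees(np.arctan2(M[1,1],M[0,1]))
r=s["position"][:2]-pv; print("r",np.hypot(*r),"ang",np.degrees(np.arctan2(r[1],r[0])))
for a in range(94,-16,-6):
    t=pv+.115*np.array([np.cos(np.radians(a)),np.sin(np.radians(a))]); dd=M.T@np.r_[t-s["position"][:2],0]/.04; print(a,dd[1:].round(2),round((now-(a-90))/6,2))
E
```

```text
time: 27.12
position: [0.5147, 0.2401, 0.0995]
tcp_rot: [1.095, 1.278, -1.093]
force: [0.1, 0.1, 0.1]
width: 0.0552
time: 27.95
position: [0.514, 0.2399, 0.0984]
tcp_rot: [1.094, 1.279, -1.094]
force: [0.7, 0.3, -0.3]
width: 0.0247
shift [ 0.012 -0.014  0.001] jaw now 8.9 [(0, np.float64(-0.01), 'q6 would be about', np.float64(0.19)), (180, np.float64(29.99), 'q6 would be about', np.float64(0.19))] M x axis [ 0. -0. -1.] pos [0.514  0.2399 0.0985] t 28.0 F [-0.   0.1  0.1] w 0.02372062506522159
r 0.11468239216209979 ang 98.45956187448552
94 [0.22 0.  ] 0.82
88 [0.52 0.04] 1.82
82 [0.81 0.12] 2.82
76 [1.1  0.22] 3.82
70 [1.37 0.35] 4.82
64 [1.62 0.51] 5.82
58 [1.86 0.69] 6.82
52 [2.08 0.9 ] 7.82
46 [2.27 1.13] 8.82
40 [2.44 1.38] 9.82
34 [2.58 1.65] 10.82
28 [2.69 1.93] 11.82
22 [2.78 2.22] 12.82
16 [2.83 2.51] 13.82
10 [2.85 2.81] 14.82
4 [2.84 3.11] 15.82
-2 [2.8  3.41] 16.82
-8 [2.73 3.7 ] 17.82
-14 [2.63 3.99] 18.82
```

View pics/w6.png

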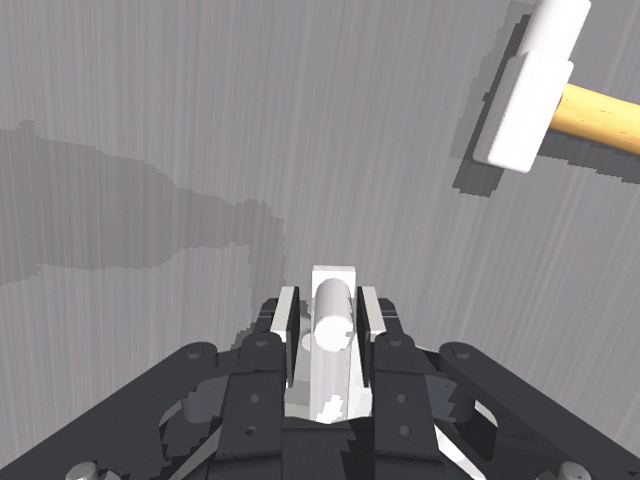

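The peg is caged between the pads at (335,320). I'll swing along the arc, turning the tool with the bar.

```bash
python3 -m pendant '[[[0,0.1,0],0.4],[[0,0.22,0],0.82],[[0,0.52,0.04],1.82],[[0,0.81,0.12],2.82],[[0,1.1,0.22],3.82],[[0,1.37,0.35],4.82],[[0,1.62,0.51],5.82],[[0,1.86,0.69],6.82],[[0,2.08,0.9],7.82],[[0,2.17,1.02],8.32]]'; cat > arc.py <<'E'
from h import *
pv=np.array([.5309,.1265]); s=env.state()
M=R.from_rotvec(s["tcp_rot"]).as_matrix(); now=np.degrees(np.arctan2(M[1,1],M[0,1]))
r=s["position"][:2]-pv; print("r",np.hypot(*r),"ang",np.degrees(np.arctan2(r[1],r[0])),"jaw",now,"z",s["position"][2],"F",s["force"].round(1),s["time"])
for a in list(range(46,-10,-6))+list(range(-8,-20,-1)):
    t=pv+.115*np.array([np.cos(np.radians(a)),np.sin(np.radians(a))]); dd=M.T@np.r_[t-s["position"][:2],0]/.04; print(a,dd[1:].round(2),round((now-(a-90))/6,2))
E
python3 arc.py
```

```text
time: 28.83
position: [0.607, 0.2125, 0.0983]
tcp_rot: [1.718, 0.776, -1.718]
force: [0.1, 1.4, 0.4]
width: 0.0242
r 0.1148658957993811 ang 48.515069860329106 jaw -41.36745725193215 z 0.09834707995096534 F [0.1 1.4 0.4] 28.8333
46 [ 0.13 -0.  ] 0.44
40 [0.43 0.03] 1.44
34 [0.72 0.09] 2.44
28 [1.01 0.18] 3.44
22 [1.28 0.3 ] 4.44
16 [1.54 0.45] 5.44
10 [1.79 0.63] 6.44
4 [2.01 0.83] 7.44
-2 [2.22 1.05] 8.44
-8 [2.4  1.29] 9.44
-8 [2.4  1.29] 9.44
-9 [2.42 1.33] 9.61
-10 [2.45 1.38] 9.77
-11 [2.47 1.42] 9.94
-12 [2.5  1.46] 10.11
-13 [2.52 1.51] 10.27
-14 [2.55 1.55] 10.44
-15 [2.57 1.59] 10.61
-16 [2.59 1.64] 10.77
-17 [2.61 1.69] 10.94
-18 [2.63 1.73] 11.11
-19 [2.65 1.78] 11.27
```

```bash
python3 -m pendant '[[[0,0.13,0],0.44],[[0,0.43,0.03],1.44],[[0,0.72,0.09],2.44],[[0,1.01,0.18],3.44],[[0,1.28,0.3],4.44],[[0,1.54,0.45],5.44],[[0,1.79,0.63],6.44],[[0,2.01,0.83],7.44],[[0,2.12,0.94],7.94],[[0,2.22,1.05],8.44]]'; python3 arc.py | grep -v '^[1-9]'
```

```text
time: 29.67
position: [0.6456, 0.1226, 0.0983]
tcp_rot: [-2.205, 0.035, 2.205]
force: [-1.0, 1.1, 0.0]
width: 0.0243
r 0.11474779664776592 ang -1.9484507696254185 jaw -91.84144066051323 z 0.09828870682126589 F [-1.   1.1  0. ] 29.6667
-2 [ 0.   -0.01] 0.03
-8 [0.3  0.01] 1.03
-8 [0.3  0.01] 1.03
-9 [0.35 0.02] 1.19
-10 [0.4  0.02] 1.36
-11 [0.45 0.03] 1.53
-12 [0.5  0.04] 1.69
-13 [0.55 0.05] 1.86
-14 [0.6  0.06] 2.03
-15 [0.65 0.07] 2.19
-16 [0.7  0.08] 2.36
-17 [0.75 0.09] 2.53
-18 [0.79 0.11] 2.69
-19 [0.84 0.12] 2.86
```

```bash
python3 -m pendant '[[[0,0.1,0],0.3],[[0,0.2,0],0.6],[[0,0.3,0.01],1.03],[[0,0.35,0.02],1.19],[[0,0.4,0.02],1.36],[[0,0.43,0.03],1.45],[[0,0.45,0.03],1.53],[[0,0.475,0.04],1.6],[[0,0.5,0.04],1.69],[[0,0.5,0.04],1.69]]'; python3 arc.py | grep -v '^[1-9]'|head -3
```

```text
time: 30.5
position: [0.6433, 0.1031, 0.0985]
tcp_rot: [-2.113, 0.219, 2.113]
force: [-0.1, 0.4, 0.3]
width: 0.0241
r 0.11482368246663487 ang -11.769396853445178 jaw -101.81437888335961 z 0.09848872464918233 F [-0.1  0.4  0.3] 30.5
-2 [-0.49  0.04] -1.64
-8 [-0.19  0.  ] -0.64
```

No stop contact yet. I'll continue in fine steps.

```bash
python3 -m pendant '[[[0,0.01,0],0],[[0,0.02,0],0],[[0,0.03,0],0],[[0,0.04,0],0],[[0,0.05,0],0],[[0,0.055,0],0],[[0,0.06,0],0],[[0,0.06,0],0],[[0,0.06,0],0],[[0,0.06,0],0]]'; python3 arc.py | head -1;  python3 -m pendant '[[[0,0.005,0],0],[[0,0.01,0],0],[[0,0.015,0],0],[[0,0.02,0],0],[[0,0.025,0],0],[[0,0.03,0],0],[[0,0.03,0],0],[[0,0.03,0],0],[[0,0.03,0],0],[[0,0.03,0],0]]'; python3 arc.py | head -1
```

```text
time: 31.33
position: [0.6431, 0.1012, 0.0985]
tcp_rot: [-2.113, 0.217, 2.113]
force: [2.5, 5.0, -1.4]
width: 0.0243
r 0.11498004850062361 ang -12.713059839169203 jaw -101.7708947604306 z 0.0985362637145262 F [ 2.5  5.  -1.4] 31.3333
time: 32.17
position: [0.643, 0.1011, 0.0986]
tcp_rot: [-2.114, 0.215, 2.112]
force: [4.1, 8.3, -3.9]
width: 0.024
r 0.11496889452292668 ang -12.770576346007164 jaw -101.74157481269901 z 0.09858463585500044 F [ 4.1  8.3 -3.9] 32.1667
```

The stop is firm at about 9 N, with the bar at about -10.7° (closed is -10.5°). I'll back off to centre the cage, open, rise clear and inspect.

```bash
python3 -m pendant '[[[0,-0.03,0],0],[[0,-0.08,0],0],[[0,-0.12,0],0],[[0,-0.12,0],0],[[0,-0.12,0],0],[[0,-0.12,0],0],[[0,-0.12,0],0],[[0,-0.12,0],0],[[0,-0.12,0],0],[[0,-0.12,0],0]]' 0.2; python3 -m pendant '[[[-0.1,0,0],0],[[-0.3,0,0],0],[[-0.7,0,0],0],[[-1.2,0,0],0],[[-1.8,0,0.2],0],[[-2.4,0,0.8],0],[[-2.8,0,1.6],0],[[-3,0,2.4],0],[[-3,0,2.7],0],[[-3,0,2.7],0]]'; python3 - <<'E'
from h import *
im,d,W,T,p=cloud("wrist"); cv2.imwrite("pics/w7.png",im[...,::-1])
B=W[(W[...,2]>.075)&(W[...,2]<.0815)&(np.hypot(W[...,0]-.6,W[...,1]-.113)<.09)]
print("bar",len(B),cv2.minAreaRect((B[:,:2]*1000).astype(np.float32)))
k=W[(W[...,2]>.108)&(W[...,2]<.12)&(np.hypot(W[...,0]-.643,W[...,1]-.105)<.03)]; 
if len(k): r=np.median(k,0)[:2]-[.5309,.1265]; print("peg",np.median(k,0),np.hypot(*r),np.degrees(np.arctan2(r[1],r[0])))
go(.6,.1,.2,0)
im,d,W,T,p=cloud("top"); cv2.imwrite("pics/t7.png",cv2.resize(im[150:310,140:520],None,fx=2,fy=2)[...,::-1])
B=W[(W[...,2]>.100)&(W[...,2]<.12)&(np.hypot(W[...,0]-.643,W[...,1]-.105)<.03)]; print("top peg",len(B),np.median(B,0))
E
```

```text
time: 33.0
position: [0.6436, 0.1043, 0.0985]
tcp_rot: [-2.113, 0.218, 2.113]
force: [0.0, -0.4, 0.1]
width: 0.0339
time: 33.83
position: [0.5367, 0.1273, 0.2208]
tcp_rot: [-2.116, 0.216, 2.111]
force: [-0.2, -0.7, -0.2]
width: 0.0344
bar 4188 ((590.5585327148438, 115.14849853515625), (29.608755111694336, 140.3873291015625), 74.726318359375)
peg [0.64408592 0.10514021 0.11470347] 0.11518373668773868 -10.68684705268319
shift [ 0.508  0.341 -1.659] jaw now -101.7 [(0, np.float64(-16.95), 'q6 would be about', np.float64(1.91)), (180, np.float64(13.05), 'q6 would be about', np.float64(1.91))] M x axis [ 0.003  0.    -1.   ] pos [0.5377 0.1268 0.2202] t 33.8833 F [1.  0.4 0. ] w 0.03409878906607245
top peg 35 [0.64144293 0.10425112 0.11433221]
```

View pics/w7.png

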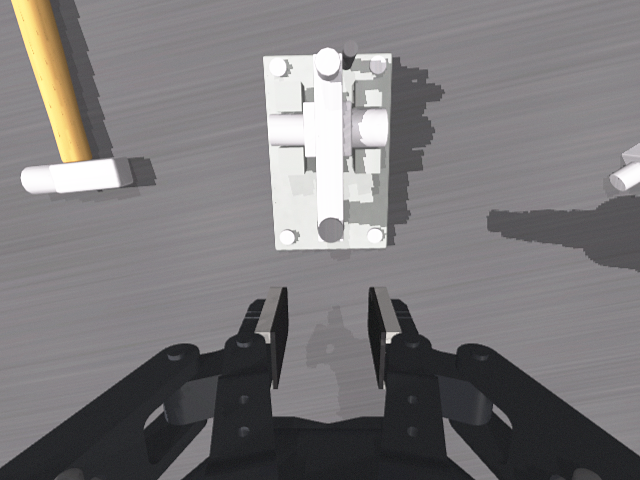

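The bar lies over the block (330,140) against the stop pin (350,55). The peg measures -10.7° about the pivot, which matches the closed position. The trunnion is seated and the robot is clear, so I'm handing in.

```bash
python3 -c "
from bench import env
print(env.finish_job())"
```

```text
the job is handed in; nothing more can be done
None
```

The trunnion is down in both saddles with its hole up, the keeper is closed on its stop pin, and the job is handed in at about 34 s of the 72 s allowed.

- **Feeling the journals:** the fingers read 28.0 mm on one and 23.1 mm on the other. Both are about 2 mm under the given 30 and 25 mm, but the difference is clear. The thin journal went to the narrow saddle at the bracket's +y, and no half turn was needed.
- **Regrip:** my first grip was so low that the finger linkage would have met the stop pin. I set the trunnion back on clear bench, gripped it 9 mm higher, and then lowered it slowly into the saddles.
- **Seating:** the bearing force came up at tool height 0.0528 m, against 0.053 m expected. The block top then measured 0.0678 m with a camera that reads about 1 mm high, against 0.067 m for home. My tilt fit of the block top was not usable because it took in points off the block. I judged it level from the picture and the height.
- **Keeper:** I swung it until it met the pin firmly at about 9 N, then let go. The peg then measured -10.7° about the pivot, and closed is -10.5°. An automatic rectangle fit on the bar gave about -15°, because it took in the pin and pivot head, so I relied on the peg and the picture.
- **Other things on the bench:** I never touched the hammer, bin, tin, flat bar or the two smaller parts. I did not re-measure where they lie at the end.

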